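# Send a row of vial blocks home on the feed rail and lock it

## Robot

A 7-joint arm with a two-finger parallel gripper is mounted at the origin on the work surface. World frame = base frame: x ahead of the robot, y to its left, z up, the work surface at z = 0. Lengths are in mm, angles in rad, forces in N, time in s.
With the tool pointing down it reaches from about 425 to 1025 mm from the base axis. Payload 9.4 kg.
Tool frame: the origin (TCP) lies between the finger pads; the fingertips stand 8 mm ahead of it and the grasp point (between the pads) lies 11 mm behind it (tips_ahead is the z of the fingertips in the tool frame, in mm); z points along the fingers, y is the line along which they close (so a half turn about z gives the same grasp; the last joint's range is limited). The gripper opens to 85 mm and grips with 20 to 120 N. Pads are 22 mm wide; open, the fingers measure 114 mm over their backs; the gripper's body (76 mm by 85 mm) begins 54 mm behind the grasp point. The pads swing forward as they close: fully open they stand 13 mm farther back than shut.
Start: joints at [1.232, 0.599, -0.003, 1.599, 0.002, 0.943, -0.08], TCP at [187.635, -700.298, 239.275] pointing down, gripper open.
Joint ranges: [-2.57, 2.57], [-0.35, 1.97], [-1.29, 1.29], [0.11, 2.56], [-1.05, 4.19], [0.11, 1.86], [-2.63, 2.63]. Speed limits (rad/s): [2.22, 2.22, 3.01, 3.01, 3.14, 3.14, 3.14].

## Interface

Orientations are given as a unit quaternion [w, x, y, z].
In Python, from workcell import * gives the robot as it stands. The module is installed in compiled form; this text tells all that it offers.
- The arm moves only by the tool jog_arm, never from a script. Its argument "plan" is a list of rows, each an object with "dp": the shift along the tool's x, y, z in m, a list of three; "dr": the turn, a rotation vector about the tool's x, y, z in degrees, a list of three. In form: [{"dp": [dx, dy, dz], "dr": [ax, ay, az]}, ...]. A call has 1 to 5 rows; each row is the pose to reach, as a shift and turn from the pose commanded when the call began, along the tool's axes at that moment; what a row does not reach only later rows make up. A row lasts 1/12 s, in which the tool goes at most 41.7 mm and 7.16 degrees, less where a joint would pass 70% of its speed; a pose out of reach is approached as far as the arm can. A call with a gripper value outside its range is refused whole. "claw" is the closure, from 0 (fully open) to 1 (shut), set as the call begins (left out, the last holds). The fingers move at their own pace and stop on an object; "squeeze" is the grip in N (left out, the last holds). Time passes only in rows, so rows that repeat a pose let the fingers close. It gives the time, the measured TCP pose, the force, the opening and the grip force at its end, in the units of the state.
- observe(): the state, without advancing time (a new reading comes with each control period).
- grab_frame(name): name is "scene" or "side" or "wrist"; returns a dict with "color" (480x640x3 uint8, blue, green, red), "camera_matrix" (3x3 intrinsics, pixels), "extrinsics" (4x4, takes a point from world to camera coordinates). Camera axes: x right, y up, looking along -z (the intrinsics and any distortion apply to the point x, -y, -z); pixel columns grow to the right and rows downward; lengths in mm; the calibration is good to about 2 mm. A picture is of the moment at which its call begins. There is no depth.
- job_done(): hands the job in; it is judged then, once.
The state is a dict: "clock": time; "joint_positions": joint angles; "joint_vel": joint speeds; "tau": joint torques, N m; "position": TCP position; "eef_rot": TCP orientation; "contact_force": force on the tool from outside, world axes, zero at the start; "wrist_torque": the same for the moment, N m; "width": finger opening in mm; "finger_force": force on a finger pad.
Only numpy, scipy, OpenCV 4.12 (cv2) and the standard library are available. Lean on these libraries where they do the work, as an engineer would, in place of code of your own. Each camera call takes 0.05 s, during which the arm holds its last target. There are 200 camera calls.

## Task

Without grasping anything, push the row of four touching vial blocks along the feed rail as one train, until the front block is hard against the end stop. Then push the black tab of the keeper all the way across, so that its bar locks the row in from behind, and come away clear. Only push: do not lift or tip any block or pull the row apart, and leave the spare block and everything else on the bench where it stands.

Things in the scene. Friction and masses are not known exactly. Their poses are not given: they have to be found in the camera images.
- rail: Aluminium feed rail fixed to the bench; origin on the bench surface (z = 0) under the channel's centre line. x: along the channel to the end stop; y: across, to the keeper's side. Channel from x = -175 to +150 mm, 43 mm wide, floor 10 mm and tops of its 5 mm side walls 22 mm above the bench, open at the -x end. Feet 6 mm high reach y = +-43 mm.
- stop_face (a point): Foot of the end stop's face on the channel floor's centre line, at rail x = +150 mm. The stop is a steel plate 15 mm thick, its top 52 mm above the bench. With the row home the rear block's rear face is at rail x = -10 mm.
- block_front_c (a point): Front block of the row, nearest the stop. Grey plastic, 40 x 40 mm and 36 mm tall, a glass vial fixed in it whose round white cap, 27 mm wide, ends 18 mm above its top; about 90 g. The point is the middle of the body, 18 mm above its underside; x axis along the rail to the stop. Home at rail x = +130 mm.
- block_second_c (a point): Second block: same as the front one, touching it from behind. Home at rail x = +90 mm.
- block_third_c (a point): Third block: same again. Home at rail x = +50 mm.
- block_rear_c (a point): Rear block: same again, the one to push on; its flat rear face is 20 mm behind this point. The row starts 50 to 120 mm short of the stop and slides with a few newtons. Home at rail x = +10 mm.
- keeper (a joint): Sliding keeper, in m: 0 to 0.012 at the start (open, bar clear of the channel), 0.060 fully across (bar through the channel, 5 mm behind the rear block of a row that is home). It slides along the rail's -y against about 2 N of friction and stays where it is left; if the row is not home the bar jams on a block.
- keeper_tab (a point): Centre of the keeper's upright black tab: 30 mm wide (along the rail), 10 mm thick (along its travel), from 38 to 72 mm above the bench. At rail x = -21 mm, y = +96 mm when the joint reads 0, +36 mm fully across. Push on its outer (+y) face. A bar 12 mm wide, 25 to 35 mm above the bench, runs from under it 60 mm towards the channel.
- bracket (a point): Top of the outer end of the keeper's fixed bracket, at rail x = -21, y = +127 mm. The bracket, 34 mm wide and 22 mm high, runs from here to the channel; two guide cheeks beside the bar (y = +32 to +82 mm) are 34 mm high.
- spare_block: Spare block, like those of the row, on the bench beside the rail on its -y side: leave alone. Origin under its centre.
- vial: Small capped glass vial, 26 mm wide, 55 mm tall, on the bench on the rail's -y side: leave alone. Origin under its centre.
- dish: Small glass dish, 60 mm wide, 14 mm high, on the bench on the rail's -y side: leave alone. Origin under its centre.
- bottle_large: Glass bottle with blue cap, 80 mm wide, 170 mm tall: leave alone. Origin under its centre.
- bottle_small: Glass bottle with blue cap, 64 mm wide, 130 mm tall: leave alone. Origin under its centre.
- tip_box: Pink pipette-tip box, 80 x 120 mm, 55 mm high: leave alone. Origin under its centre.
- jar: White jar, 60 mm wide, 75 mm tall: leave alone. Origin under its centre.

How it is judged (in metres and radians):
On the way, in this order (a step that is already met when the one before it is completed fails the run):
1. the whole row is home against the end stop while the keeper is still open (x of block_front_c in the frame of rail above 0.127 m and x of block_second_c in the frame of rail above 0.087 m and x of block_third_c in the frame of rail above 0.047 m and x of block_rear_c in the frame of rail above 0.007 m and z of each of block_front_c, block_second_c, block_third_c, block_rear_c in the frame of rail below 0.031 m and value of joint keeper below 0.02 m), for 0.1 s.
2. the keeper is pushed fully across behind the row (value of joint keeper above 0.055 m), for 0.2 s.
At the end, for the whole second after the job is handed in: All four blocks lie in the channel within 3 mm of their home places against the end stop and at rest, and the keeper is across to within 5 mm of its end of travel (x of block_front_c in the frame of rail above 0.127 m and x of block_second_c in the frame of rail above 0.087 m and x of block_third_c in the frame of rail above 0.047 m and x of block_rear_c in the frame of rail above 0.007 m and z of each of block_front_c, block_second_c, block_third_c, block_rear_c in the frame of rail below 0.031 m and value of joint keeper above 0.055 m and linear speed of each of block_front, block_second, block_third, block_rear below 0.01 m/s); the robot touches nothing.
It fails at once if a block of the row is lifted more than 10 mm off the channel floor (z of any of block_front_c, block_second_c, block_third_c, block_rear_c in the frame of rail above 0.038 m).
It fails at once if a block of the row is tipped by more than 0.3 rad (angle between any of block_front_c, block_second_c, block_third_c, block_rear_c's own z axis and vertical above 0.3 rad).
It fails at once if the row comes apart: a gap of more than 12 mm between neighbours (distance between block_front_c and block_second_c above 0.052 m or distance between block_second_c and block_third_c above 0.052 m or distance between block_third_c and block_rear_c above 0.052 m).
It fails at once if a bystander (spare block, vial, dish, bottles, tip box, jar) is moved more than 20 mm (distance of any of spare_block, vial, dish, bottle_large, bottle_small, tip_box, jar from where it was at the start of the episode above 0.02 m).
It also fails if it takes over 40 s, if anything falls off the work surface, if the arm or the gripper's body presses on something with over 40 N, if the wrist force passes 120 N, or if a joint passes its speed limit or range.

## Working session

There is one attempt and no reset: what is moved stays moved. The work goes in short steps, Python scripts to look and compute and a tool call to move; the robot and the scene stay as the last step left them, time stands still between calls to the robot, and variables do not carry over. Pictures are saved under pics/ and viewed, at most 10 in all, crops included, and the job is handed in when it is done.

Besides the shell and the picture viewer there is one more tool, called as a command line: name --argument value ..., lists and objects as JSON in quotes. jog_arm: Moves the arm, as the interface text tells. Its arguments: {"type":"object","properties":{"plan":{"type":"array"},"claw":{"type":"number"},"squeeze":{"type":"number"}},"required":["plan"]}

```bash
mkdir -p pics; python3 - <<'E'
from workcell import *
import cv2,numpy as np,pickle
s=observe();print({k:np.round(v,3) for k,v in s.items()})
d={}
for n in("scene","side","wrist"):
    f=grab_frame(n);d[n]=f;cv2.imwrite(f"pics/{n}0.png",f["color"]);print(n,f["camera_matrix"].round(1).tolist(),f["extrinsics"].round(3).tolist())
pickle.dump(d,open("f0.pkl","wb"))
E
```

```text
{'clock': np.float64(0.0), 'joint_positions': array([ 1.232,  0.6  , -0.003,  1.6  ,  0.002,  0.943, -0.08 ]), 'joint_vel': array([-0.001,  0.   ,  0.001,  0.001,  0.003,  0.   ,  0.001]), 'tau': array([-0.0000e+00, -7.7645e+01,  1.5650e+00, -2.5801e+01,  1.2000e-02,
        9.0000e-03, -0.0000e+00]), 'position': array([ 187.49 , -699.848,  238.38 ]), 'eef_rot': array([-0.001,  0.991,  0.131, -0.   ]), 'contact_force': array([ 0.056, -0.17 , -0.799]), 'wrist_torque': array([ 0.073, -0.034,  0.029]), 'finger_force': np.float64(0.0), 'width': np.float64(85.438)}
scene [[566.3, 0.0, 313.0], [0.0, 566.3, 230.7], [0.0, 0.0, 1.0]] [[-0.616, 0.787, -0.013, 358.435], [-0.467, -0.352, 0.811, 211.588], [0.634, 0.506, 0.585, -1627.129], [0.0, 0.0, 0.0, 1.0]]
side [[553.8, 0.0, 315.1], [0.0, 553.8, 234.4], [0.0, 0.0, 1.0]] [[0.941, -0.338, -0.007, -536.542], [0.183, 0.492, 0.851, -167.549], [-0.284, -0.803, 0.525, -1256.509], [0.0, 0.0, 0.0, 1.0]]
wrist [[331.1, 0.0, 320.5], [0.0, 331.1, 238.4], [0.0, 0.0, 1.0]] [[0.259, -0.966, -0.003, -723.546], [0.922, 0.248, -0.297, 37.964], [0.288, 0.075, 0.955, -379.736], [0.0, 0.0, 0.0, 1.0]]
```

View pics/scene0.png

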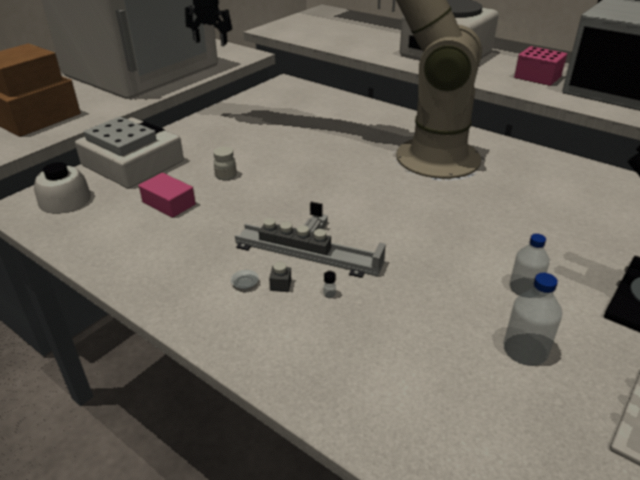

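View pics/side0.png

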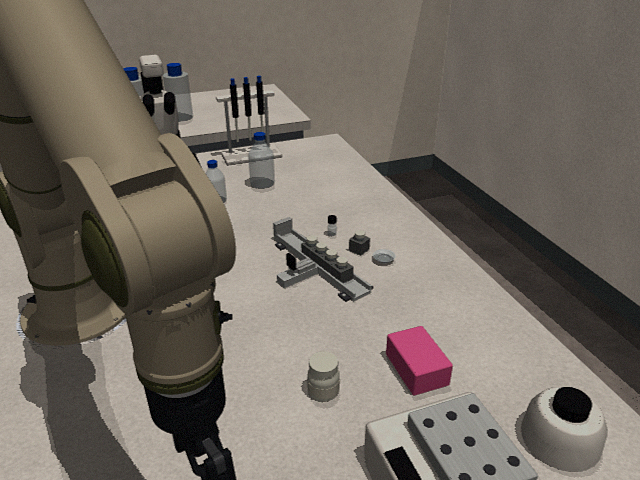

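The scene view shows the rail from about (240,240) to the stop at (380,257), with the black tab at (316,209). In the side view the stop is at (283,228), the open end at (365,292) and the tab at (291,261). Next I'll enlarge both.

```bash
cat > h.py <<'E'
import numpy as np,cv2,pickle
def cast(f,uv,z):
    K=f["camera_matrix"];E=f["extrinsics"];R=E[:3,:3];t=E[:3,3]
    uv=np.atleast_2d(np.asarray(uv,float));p=np.c_[uv,np.ones(len(uv))]@np.linalg.inv(K).T
    d=(p*[1,-1,-1])@R; c=-R.T@t
    return c+d*((z-c[2])/d[:,2])[:,None]
def proj(f,P):
    K=f["camera_matrix"];E=f["extrinsics"];c=(np.atleast_2d(P)@E[:3,:3].T+E[:3,3])*[1,-1,-1]
    q=c@K.T;return q[:,:2]/q[:,2:]
E
python3 - <<'E'
from h import *
d=pickle.load(open("f0.pkl","rb"))
a=d["scene"]["color"][190:300,225:395];b=d["side"]["color"][205:310,255:405]
a=cv2.resize(a,None,fx=4.5,fy=4.5,interpolation=cv2.INTER_CUBIC)[:300+195];b=cv2.resize(b,None,fx=5,fy=5,interpolation=cv2.INTER_CUBIC)
cv2.imwrite("pics/a.png",a);cv2.imwrite("pics/b.png",b)
print(cast(d["scene"],[[316,209],[240,240],[380,250]],[55,22,52]),cast(d["side"],[[291,261],[365,290],[283,223]],[55,22,52]))
E
```

```text
[[ 487.93705348  -63.49826646   55.        ]
 [ 651.86728201 -153.99681955   22.        ]
 [ 526.5665141   137.20793194   52.        ]] [[ 486.59608663  -64.16952932   55.        ]
 [ 623.86288924 -189.1070305    22.        ]
 [ 521.95415396  117.78388276   52.        ]]
```

View pics/a.png

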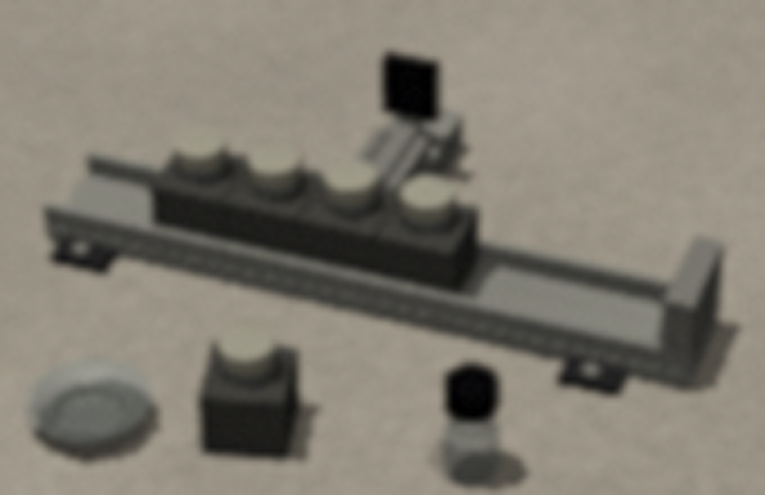

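View pics/b.png

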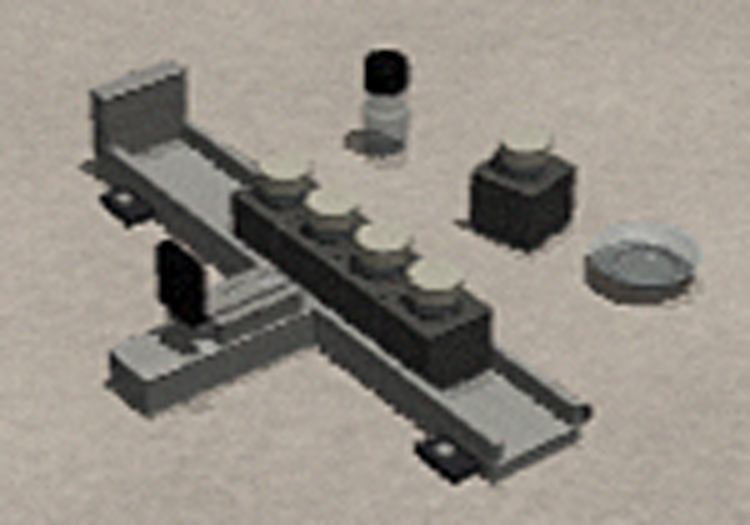

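The views show four cap tops in crop a at about (202,150) to (428,199), and in crop b at (437,277) to (285,172). The tab is at about (411,87) in a and (181,284) in b. I'll fit the rail frame from these.

```bash
cat >> h.py <<'E'
def A(p):return (np.array(p,float)+.5)/4.5+[225,190]-.5
def B(p):return (np.array(p,float)+.5)/5+[255,205]-.5
E
python3 - <<'E'
from h import *
d=pickle.load(open("f0.pkl","rb"));S,D=d["scene"],d["side"]
np.set_printoptions(suppress=True,precision=1)
ca=cast(S,A([(202,150),(275,166),(351,183),(428,199)]),64);cb=cast(D,B([(437,277),(383,241),(332,207),(285,172)]),64)
print("caps",ca,cb)
for c in(ca,cb):
    v=(c[3]-c[0]);print(np.linalg.norm(v)/3,np.degrees(np.arctan2(v[1],v[0])))
print("tabtop",cast(S,A([(385,54),(438,64)]),72),cast(D,B([(160,240),(200,262)]),72))
print("stop top",cast(S,A([(668,300),(705,238)]),52),cast(D,B([(100,97),(185,70)]),52))
print("rear ends",cast(S,A([(47,208),(90,157)]),22),cast(D,B([(502,452),(588,410)]),22))
print("spare cap",cast(S,A((246,340)),54),cast(D,B((527,142)),54))
print("vial",cast(S,A((472,370)),55),cast(D,B((386,58)),55))
E
```

```text
caps [[ 604.8 -103.5   64. ]
 [ 593.5  -65.8   64. ]
 [ 582.2  -27.1   64. ]
 [ 570.2   10.6   64. ]] [[ 596.5 -114.5   64. ]
 [ 583.7  -77.2   64. ]
 [ 571.2  -40.5   64. ]
 [ 560.4   -2.2   64. ]]
39.75779499908406 106.88488647823098
39.32497215681178 107.80531380789733
tabtop [[491.7 -77.4  72. ]
 [482.8 -49.9  72. ]] [[480.4 -50.8  72. ]
 [492.5 -75.2  72. ]]
stop top [[553.2 137.2  52. ]
 [502.7 125.2  52. ]] [[499.6 120.6  52. ]
 [550.5 132.1  52. ]]
rear ends [[ 647.2 -174.2   22. ]
 [ 601.3 -187.9   22. ]] [[ 595.  -198.2   22. ]
 [ 644.7 -183.1   22. ]]
spare cap [[694.9   2.4  54. ]] [[691.7  -3.2  54. ]]
vial [[651.   97.2  55. ]] [[654.6 101.5  55. ]]
```

Rail frame: origin at about (570.6, -16.5), with its x axis at 107° in world. Checks:
- The tab comes out at rail x -20, y 94.
- The caps lie on the centre line, 39.5 mm apart.
- The rear face is at about x -118.

I'll start the transit behind the rail at a safe height.

jog_arm --plan '[{"dp":[0.04,-0.031,0],"dr":[0,0,0]},{"dp":[0.08,-0.062,0],"dr":[0,0,0]},{"dp":[0.12,-0.093,0],"dr":[0,0,0]},{"dp":[0.16,-0.124,0],"dr":[0,0,0]},{"dp":[0.16,-0.124,0],"dr":[0,0,0]}]' --claw 1 --squeeze 20

```text
clock: 0.57
position: [311.6, -536.5, 239.1]
eef_rot: [-0.0, 0.991, 0.131, 0.0]
contact_force: [0.6, -0.7, -0.2]
width: 25.3
finger_force: 0.0
```

jog_arm --plan '[{"dp":[0.04,-0.031,0],"dr":[0,0,0]},{"dp":[0.08,-0.062,0],"dr":[0,0,0]},{"dp":[0.12,-0.093,0],"dr":[0,0,0]},{"dp":[0.16,-0.124,0],"dr":[0,0,0]},{"dp":[0.16,-0.124,0],"dr":[0,0,0]}]'

```text
clock: 0.98
position: [434.0, -375.2, 239.2]
eef_rot: [-0.0, 0.991, 0.131, 0.0]
contact_force: [0.4, -0.7, -0.0]
width: -0.2
finger_force: 0.0
```

jog_arm --plan '[{"dp":[0.04,-0.031,0],"dr":[0,0,0]},{"dp":[0.08,-0.062,0],"dr":[0,0,0]},{"dp":[0.12,-0.093,0],"dr":[0,0,0]},{"dp":[0.16,-0.124,0],"dr":[0,0,0]},{"dp":[0.16,-0.124,0],"dr":[0,0,0]}]'

```text
clock: 1.4
position: [556.4, -213.9, 239.2]
eef_rot: [-0.0, 0.991, 0.131, 0.0]
contact_force: [1.5, -0.3, -0.7]
width: 0.2
finger_force: 0.0
```

jog_arm --plan '[{"dp":[0,0,0],"dr":[0,0,-7]},{"dp":[0,0,0],"dr":[0,0,-14]},{"dp":[0,0,0],"dr":[0,0,-21]},{"dp":[0,0,0],"dr":[0,0,-28]},{"dp":[0,0,0],"dr":[0,0,-35]}]'

```text
clock: 1.82
position: [554.9, -216.5, 239.0]
eef_rot: [-0.0, 0.905, 0.426, -0.0]
contact_force: [-0.3, 0.2, -0.8]
width: -0.1
finger_force: 0.0
```

jog_arm --plan '[{"dp":[0,0,0],"dr":[0,0,-7]},{"dp":[0,0,0],"dr":[0,0,-14]},{"dp":[0,0,0],"dr":[0,0,-21]},{"dp":[0,0,0],"dr":[0,0,-28]},{"dp":[0,0,0],"dr":[0,0,-35]}]'

```text
clock: 2.23
position: [554.8, -216.8, 239.1]
eef_rot: [-0.0, 0.735, 0.678, -0.0]
contact_force: [0.5, -0.4, -0.5]
width: -0.2
finger_force: 0.0
```

jog_arm --plan '[{"dp":[0,0,0],"dr":[0,0,-7]},{"dp":[0,0,0],"dr":[0,0,-14]},{"dp":[0,0,0],"dr":[0,0,-21.8]},{"dp":[0,0,0],"dr":[0,0,-21.8]},{"dp":[0,0,0],"dr":[0,0,-21.8]}]'

```text
clock: 2.65
position: [554.8, -217.0, 239.0]
eef_rot: [-0.0, 0.598, 0.802, 0.0]
contact_force: [0.4, -0.4, -0.5]
width: -0.0
finger_force: 0.0
```

jog_arm --plan '[{"dp":[0.01,0.035,0],"dr":[0,0,0]},{"dp":[0.02,0.073,0.03],"dr":[0,0,0]},{"dp":[0.027,0.073,0.06],"dr":[0,0,0]},{"dp":[0.027,0.073,0.09],"dr":[0,0,0]},{"dp":[0.027,0.073,0.09],"dr":[0,0,0]}]'

```text
clock: 3.07
position: [614.4, -168.3, 143.8]
eef_rot: [-0.004, 0.597, 0.802, -0.002]
contact_force: [-0.8, -0.8, -0.2]
width: -0.0
finger_force: 0.0
```

```bash
python3 - <<'E'
from workcell import *
import cv2,pickle
d={n:grab_frame(n) for n in("scene","side","wrist")};d["s"]=observe();print(d["s"]["position"])
pickle.dump(d,open("f1.pkl","wb"));cv2.imwrite("pics/w1.png",d["wrist"]["color"])
E
```

```text
[ 617.40004744 -170.17299057  150.26392975]
```

View pics/w1.png

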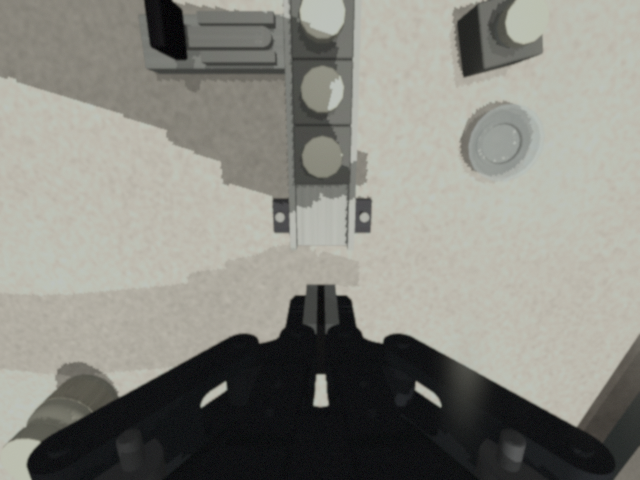

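The wrist view shows the fingers at column 322, in line with the caps at (322,157) and (322,89). The wall ends are at (293,246) and (352,246), and the rear block's top rear edge is at row 184. The jaw is closed and the row is intact.

```bash
cat >> h.py <<'E'
O=np.array([570.6,-16.5]);th=np.radians(107)
def rail(P):
    q=np.atleast_2d(P)[:,:2]-O;return np.c_[q@[np.cos(th),np.sin(th)],q@[-np.sin(th),np.cos(th)]]
E
python3 - <<'E'
from h import *
np.set_printoptions(suppress=True,precision=1)
d=pickle.load(open("f1.pkl","rb"));W=d["wrist"]
print("caps",rail(cast(W,[(322,157),(322,89),(322,18)],64)))
print("ends",rail(cast(W,[(293,246),(352,246)],22)))
print("rear edge",rail(cast(W,[(295,184),(350,184)],46)))
print("tcp",rail(d["s"]["position"]),"tips px",proj(W,d["s"]["position"]+np.array([0,0,-8])))
q=d["s"]["eef_rot"];print(np.degrees(2*np.arctan2(q[2],q[1])))
E
```

```text
caps [[-96.8  -0.9]
 [-56.7  -1. ]
 [-19.4  -1.2]]
ends [[-171.    23.4]
 [-171.2  -25.5]]
rear edge [[-116.4   18.4]
 [-116.6  -20.7]]
tcp [[-160.6    0.2]] tips px [[320.8 305.9]]
106.67409883005533
```

jog_arm --plan '[{"dp":[0,0.001,0.03],"dr":[0,0,0]},{"dp":[0,0.001,0.06],"dr":[0,0,0]},{"dp":[0,0.001,0.09],"dr":[0,0,0]},{"dp":[0,0.001,0.115],"dr":[0,0,0]},{"dp":[0,0.001,0.122],"dr":[0,0,0]}]'

```text
clock: 3.63
position: [617.5, -170.4, 26.2]
eef_rot: [-0.0, 0.597, 0.802, -0.001]
contact_force: [-0.4, -0.3, -0.4]
width: -0.3
finger_force: 0.0
```

jog_arm --plan '[{"dp":[0.006,0,0],"dr":[0,0,0]},{"dp":[0.012,0,0],"dr":[0,0,0]},{"dp":[0.018,0,0],"dr":[0,0,0]},{"dp":[0.024,0,0],"dr":[0,0,0]},{"dp":[0.028,0,0],"dr":[0,0,0]}]'

```text
clock: 4.05
position: [610.5, -141.5, 28.9]
eef_rot: [0.001, 0.596, 0.803, 0.001]
contact_force: [-0.1, 1.0, 0.1]
width: 0.2
finger_force: 0.0
```

jog_arm --plan '[{"dp":[0.002,0,0],"dr":[0,0,0]},{"dp":[0.005,0,0],"dr":[0,0,0]},{"dp":[0.008,0,0],"dr":[0,0,0]},{"dp":[0.012,0,0],"dr":[0,0,0]},{"dp":[0.016,0,0],"dr":[0,0,0]}]'

```text
clock: 4.47
position: [605.5, -127.9, 27.4]
eef_rot: [0.0, 0.597, 0.803, -0.0]
contact_force: [0.5, -3.0, 1.4]
width: -0.1
finger_force: 1.6
```

jog_arm --plan '[{"dp":[0.007,0,0],"dr":[0,0,0]},{"dp":[0.014,0,0],"dr":[0,0,0]},{"dp":[0.021,0,0],"dr":[0,0,0]},{"dp":[0.028,0,0],"dr":[0,0,0]},{"dp":[0.035,0,0],"dr":[0,0,0]}]'

```text
clock: 4.88
position: [594.8, -92.9, 27.2]
eef_rot: [-0.0, 0.596, 0.803, -0.0]
contact_force: [0.8, -2.8, 2.5]
width: -0.0
finger_force: 1.5
```

jog_arm --plan '[{"dp":[0.007,0,0],"dr":[0,0,0]},{"dp":[0.014,0,0],"dr":[0,0,0]},{"dp":[0.021,0,0],"dr":[0,0,0]},{"dp":[0.028,0,0],"dr":[0,0,0]},{"dp":[0.035,0,0],"dr":[0,0,0]}]'

```text
clock: 5.3
position: [584.8, -59.6, 27.2]
eef_rot: [-0.0, 0.596, 0.803, -0.0]
contact_force: [1.6, -3.1, 1.5]
width: -0.1
finger_force: 1.4
```

```bash
python3 - <<'E'
from workcell import *
from h import *
d={n:grab_frame(n) for n in("side","wrist")};s=d["s"]=observe();print(s["position"],rail(s["position"]),s["contact_force"])
pickle.dump(d,open("f2.pkl","wb"));cv2.imwrite("pics/w2.png",d["wrist"]["color"])
E
```

```text
[584.48838759 -58.2547292   27.16637976] [[-43.99081767  -1.07362975]] [-0.23788588  0.20442144  0.0119056 ]
```

View pics/w2.png

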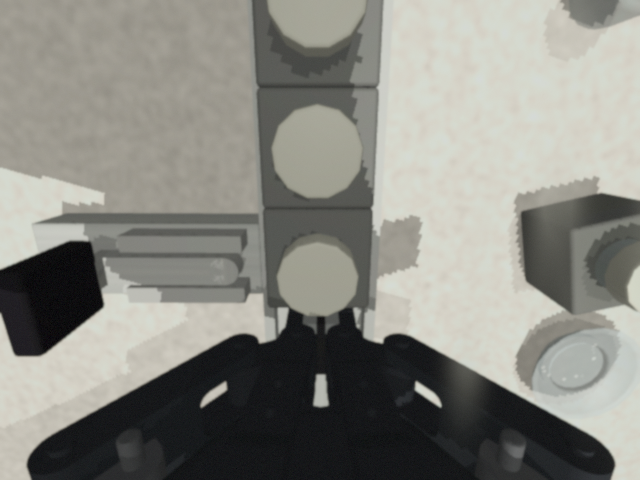

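The wrist view shows the row touching and straight, with the rear cap at (318,275) and the keeper still open (tab at about (50,298)). The push force is about 3 N. About 20 mm remain.

jog_arm --plan '[{"dp":[0.003,0,0],"dr":[0,0,0]},{"dp":[0.007,0,0],"dr":[0,0,0]},{"dp":[0.011,0,0],"dr":[0,0,0]},{"dp":[0.014,0,0],"dr":[0,0,0]},{"dp":[0.017,0,0],"dr":[0,0,0]}]'

```text
clock: 5.82
position: [579.9, -43.8, 27.1]
eef_rot: [-0.0, 0.596, 0.803, -0.0]
contact_force: [-0.3, -1.4, -0.2]
width: 0.2
finger_force: 0.7
```

jog_arm --plan '[{"dp":[0.001,0,0],"dr":[0,0,0]},{"dp":[0.002,0,0],"dr":[0,0,0]},{"dp":[0.003,0,0],"dr":[0,0,0]}]'

```text
clock: 6.07
position: [579.2, -41.2, 27.2]
eef_rot: [-0.0, 0.596, 0.803, -0.0]
contact_force: [0.6, -0.8, -1.1]
width: -0.2
finger_force: 0.7
```

jog_arm --plan '[{"dp":[0.001,0,0],"dr":[0,0,0]},{"dp":[0.002,0,0],"dr":[0,0,0]},{"dp":[0.003,0,0],"dr":[0,0,0]},{"dp":[0.004,0,0],"dr":[0,0,0]}]'

```text
clock: 6.4
position: [578.1, -37.4, 27.2]
eef_rot: [-0.0, 0.596, 0.803, -0.0]
contact_force: [-0.2, -2.4, -1.3]
width: 0.2
finger_force: 0.8
```

jog_arm --plan '[{"dp":[0.001,0,0],"dr":[0,0,0]},{"dp":[0.002,0,0],"dr":[0,0,0]}]'

```text
clock: 6.57
position: [577.7, -36.6, 27.3]
eef_rot: [0.0, 0.597, 0.803, -0.001]
contact_force: [2.2, -7.9, -0.9]
width: 0.2
finger_force: 4.2
```

jog_arm --plan '[{"dp":[0.001,0,0],"dr":[0,0,0]},{"dp":[0.002,0,0],"dr":[0,0,0]},{"dp":[0.002,0,0],"dr":[0,0,0]}]'

```text
clock: 6.82
position: [577.5, -36.7, 27.4]
eef_rot: [0.001, 0.597, 0.802, -0.001]
contact_force: [3.7, -10.4, -2.0]
width: 0.2
finger_force: 5.6
```

```bash
python3 - <<'E'
from workcell import *
from h import *
np.set_printoptions(suppress=True,precision=1)
d={n:grab_frame(n) for n in("scene","side","wrist")};s=d["s"]=observe();print(s["position"],rail(s["position"]),s["contact_force"],s["joint_positions"])
pickle.dump(d,open("f3.pkl","wb"))
a=cv2.resize(d["scene"]["color"][190:290,245:395],None,fx=5,fy=5,interpolation=cv2.INTER_CUBIC)
cv2.imwrite("pics/a3.png",a)
E
```

```text
[577.5 -36.6  27.4] [[-21.3  -0.7]] [  2.5 -11.8  -1.5] [ 0.1  0.7 -0.3  2.1  0.5  0.4 -0.2]
```

View pics/a3.png

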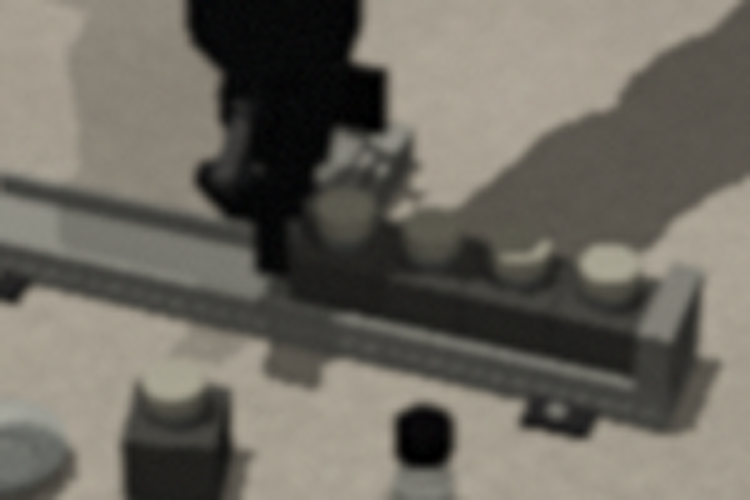

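The crop shows the front block against the stop plate (at about (640,320)), the four blocks touching, and the force rising with no motion, so the row is home. I'll back off, lift and swing to the keeper's side.

jog_arm --plan '[{"dp":[-0.004,0,0],"dr":[0,0,0]},{"dp":[-0.014,0,0],"dr":[0,0,0]},{"dp":[-0.03,0,0],"dr":[0,0,0]},{"dp":[-0.03,0,-0.02],"dr":[0,0,0]},{"dp":[-0.03,0,-0.05],"dr":[0,0,0]}]'

```text
clock: 7.38
position: [584.3, -63.2, 75.5]
eef_rot: [-0.002, 0.597, 0.803, -0.001]
contact_force: [-0.1, 0.0, 0.3]
width: 0.4
finger_force: 0.0
```

jog_arm --plan '[{"dp":[0,0,-0.03],"dr":[0,0,0]},{"dp":[0,0,-0.06],"dr":[0,0,0]},{"dp":[0,0,-0.09],"dr":[0,0,0]},{"dp":[0,-0.03,-0.09],"dr":[0,0,0]},{"dp":[0,-0.06,-0.09],"dr":[0,0,0]}]'

```text
clock: 7.8
position: [529.7, -79.2, 169.2]
eef_rot: [0.002, 0.596, 0.803, 0.002]
contact_force: [-0.4, -0.7, -0.7]
width: 0.3
finger_force: 0.0
```

jog_arm --plan '[{"dp":[0.01,-0.03,0],"dr":[0,0,7]},{"dp":[0.02,-0.06,0],"dr":[0,0,14]},{"dp":[0.03,-0.075,0],"dr":[0,0,21]},{"dp":[0.03,-0.075,0],"dr":[0,0,28]},{"dp":[0.03,-0.075,0],"dr":[0,0,35]}]'

```text
clock: 8.22
position: [446.6, -72.5, 167.7]
eef_rot: [-0.0, 0.812, 0.584, -0.0]
contact_force: [0.3, 0.6, 0.3]
width: 0.3
finger_force: 0.0
```

jog_arm --plan '[{"dp":[0,0,0],"dr":[0,0,7]},{"dp":[0,0,0],"dr":[0,0,14]},{"dp":[0,0,0],"dr":[0,0,21]},{"dp":[0,0,0],"dr":[0,0,28]},{"dp":[0,0,0],"dr":[0,0,35]}]'

```text
clock: 8.63
position: [447.8, -72.5, 167.4]
eef_rot: [-0.0, 0.95, 0.313, 0.0]
contact_force: [0.5, -0.5, -0.5]
width: -0.1
finger_force: 0.0
```

jog_arm --plan '[{"dp":[0,0,0],"dr":[0,0,7]},{"dp":[0,0,0],"dr":[0,0,14]},{"dp":[0,0,0],"dr":[0,0,20]},{"dp":[0,0,0],"dr":[0,0,20]},{"dp":[0,0,0],"dr":[0,0,20]}]'

```text
clock: 9.05
position: [447.8, -72.4, 167.3]
eef_rot: [-0.0, 0.989, 0.148, 0.0]
contact_force: [-0.1, 0.1, -0.6]
width: 0.1
finger_force: 0.0
```

```bash
python3 - <<'E'
from workcell import *
from h import *
np.set_printoptions(suppress=True,precision=2)
d={n:grab_frame(n) for n in("scene","side","wrist")};s=d["s"]=observe();print(s["clock"],s["position"],rail(s["position"]),s["contact_force"],s["joint_positions"],s["eef_rot"])
pickle.dump(d,open("f4.pkl","wb"))
cv2.imwrite("pics/w4.png",d["wrist"]["color"])
E
```

```text
9.2 [447.77 -72.55 167.28] [[-17.69 133.86]] [0.51 0.98 0.16] [ 0.02  0.4   0.03  2.28 -0.02  0.47 -1.21] [-0.    0.99  0.15  0.  ]
```

View pics/w4.png

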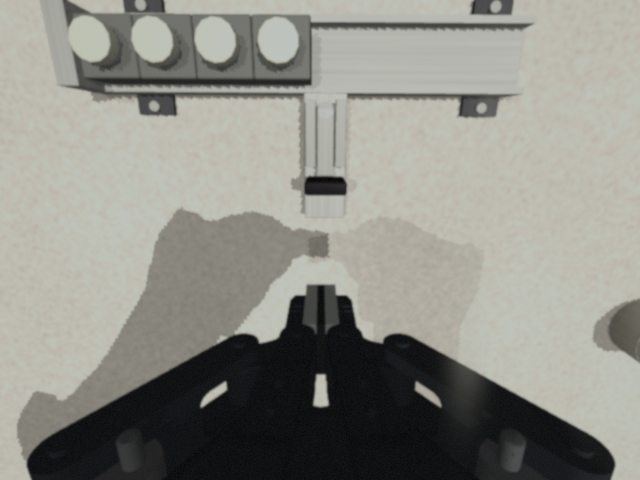

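The wrist view shows the row home: blocks touching, front at the stop on the left, rear edge at column 311, which clears the bar. The tab spans columns 305 to 346 at row 186 and is still open.

```bash
python3 - <<'E'
from h import *
np.set_printoptions(suppress=True,precision=1)
d=pickle.load(open("f4.pkl","rb"));W=d["wrist"]
print("tab top inner/outer",rail(cast(W,[(325.5,178),(325.5,189)],72)))
print("caps",rail(cast(W,[(92,42),(155,42),(216,41),(278,41)],64)),"rear edge",rail(cast(W,[(311,79)],46)))
q=d["s"]["eef_rot"];print(np.degrees(2*np.arctan2(q[2],q[1])),d["s"]["position"])
E
```

```text
tab top inner/outer [[-20.5  85.2]
 [-20.6  92.7]]
caps [[127.5   0.9]
 [ 87.6   0.9]
 [ 49.    0.3]
 [  9.8   0.3]] rear edge [[-10.4  19.5]]
16.969760775322772 [447.8 -72.6 167.3]
```

jog_arm --plan '[{"dp":[0,0.003,0.03],"dr":[0,0,0]},{"dp":[0,0.003,0.06],"dr":[0,0,0]},{"dp":[0,0.003,0.09],"dr":[0,0,0]},{"dp":[0,0.003,0.11],"dr":[0,0,0]},{"dp":[0,0.003,0.115],"dr":[0,0,0]}]'

```text
clock: 9.62
position: [447.5, -75.3, 49.6]
eef_rot: [-0.001, 0.989, 0.147, -0.002]
contact_force: [-0.3, -0.1, 0.5]
width: 0.0
finger_force: 0.0
```

jog_arm --plan '[{"dp":[0.006,0,0],"dr":[0,0,0]},{"dp":[0.012,0,0],"dr":[0,0,0]},{"dp":[0.018,0,0],"dr":[0,0,0]},{"dp":[0.023,0,0],"dr":[0,0,0]},{"dp":[0.026,0,0],"dr":[0,0,0]}]'

```text
clock: 10.03
position: [474.8, -67.7, 53.4]
eef_rot: [0.0, 0.989, 0.146, 0.001]
contact_force: [-1.4, -0.4, 1.8]
width: 0.1
finger_force: 1.0
```

jog_arm --plan '[{"dp":[0.003,0,0],"dr":[0,0,0]},{"dp":[0.007,0,0],"dr":[0,0,0]},{"dp":[0.011,0,0],"dr":[0,0,0]},{"dp":[0.016,0,0],"dr":[0,0,0]},{"dp":[0.021,0,0],"dr":[0,0,0]}]'

```text
clock: 10.45
position: [493.9, -61.8, 52.3]
eef_rot: [-0.0, 0.989, 0.146, -0.0]
contact_force: [-1.9, -1.3, 2.9]
width: -0.1
finger_force: 1.1
```

jog_arm --plan '[{"dp":[0.005,0,0],"dr":[0,0,0]},{"dp":[0.01,0,0],"dr":[0,0,0]},{"dp":[0.015,0,0],"dr":[0,0,0]},{"dp":[0.02,0,0],"dr":[0,0,0]},{"dp":[0.025,0,0],"dr":[0,0,0]}]'

```text
clock: 10.87
position: [518.0, -54.5, 52.2]
eef_rot: [0.0, 0.989, 0.146, -0.0]
contact_force: [-3.2, -1.1, 1.6]
width: 0.5
finger_force: 1.1
```

jog_arm --plan '[{"dp":[0.002,0,0],"dr":[0,0,0]},{"dp":[0.004,0,0],"dr":[0,0,0]},{"dp":[0.006,0,0],"dr":[0,0,0]},{"dp":[0.007,0,0],"dr":[0,0,0]}]'

```text
clock: 11.2
position: [524.3, -52.6, 52.2]
eef_rot: [-0.0, 0.989, 0.146, -0.0]
contact_force: [-1.8, -0.6, 0.6]
width: 0.1
finger_force: 1.0
```

jog_arm --plan '[{"dp":[0.001,0,0],"dr":[0,0,0]},{"dp":[0.002,0,0],"dr":[0,0,0]},{"dp":[0.002,0,0],"dr":[0,0,0]}]'

```text
clock: 11.45
position: [526.3, -52.0, 52.2]
eef_rot: [0.0, 0.989, 0.146, 0.0]
contact_force: [-0.8, -2.3, -1.2]
width: -0.1
finger_force: 0.6
```

jog_arm --plan '[{"dp":[0.001,0,0],"dr":[0,0,0]},{"dp":[0.002,0,0],"dr":[0,0,0]},{"dp":[0.003,0,0],"dr":[0,0,0]}]'

```text
clock: 11.7
position: [527.8, -51.5, 52.2]
eef_rot: [-0.0, 0.989, 0.146, -0.001]
contact_force: [-7.2, -4.3, 5.1]
width: -0.1
finger_force: 3.9
```

jog_arm --plan '[{"dp":[0.001,0,0],"dr":[0,0,0]},{"dp":[0.002,0,0],"dr":[0,0,0]},{"dp":[0.002,0,0],"dr":[0,0,0]}]'

```text
clock: 11.95
position: [527.8, -51.5, 52.1]
eef_rot: [-0.0, 0.989, 0.146, -0.003]
contact_force: [-9.7, -3.8, 7.2]
width: 0.4
finger_force: 5.2
```

The keeper has reached a hard stop where expected (TCP at rail y 51). I'll retreat.

jog_arm --plan '[{"dp":[-0.005,0,0],"dr":[0,0,0]},{"dp":[-0.015,0,0],"dr":[0,0,0]},{"dp":[-0.03,0,0],"dr":[0,0,0]},{"dp":[-0.05,0,0],"dr":[0,0,0]},{"dp":[-0.05,0,-0.02],"dr":[0,0,0]}]'

```text
clock: 12.37
position: [478.0, -65.8, 70.2]
eef_rot: [-0.0, 0.989, 0.146, -0.003]
contact_force: [-0.4, 0.5, -0.9]
width: 0.2
finger_force: 0.0
```

jog_arm --plan '[{"dp":[0,0,-0.03],"dr":[0,0,0]},{"dp":[-0.015,0,-0.06],"dr":[0,0,0]},{"dp":[-0.03,0,-0.1],"dr":[0,0,0]},{"dp":[-0.03,0,-0.1],"dr":[0,0,0]},{"dp":[-0.03,0,-0.1],"dr":[0,0,0]}]'

```text
clock: 12.78
position: [455.0, -74.0, 174.5]
eef_rot: [0.0, 0.989, 0.146, 0.003]
contact_force: [0.9, 0.8, 0.4]
width: -0.1
finger_force: 0.0
```

```bash
python3 - <<'E'
from workcell import *
from h import *
f=grab_frame("wrist");print(observe()["position"],observe()["contact_force"])
cv2.imwrite("pics/w5.png",f["color"])
E
```

```text
[454.95185986 -73.72589209 173.24198957] [-0.52000674  0.28820441 -1.05727423]
```

View pics/w5.png

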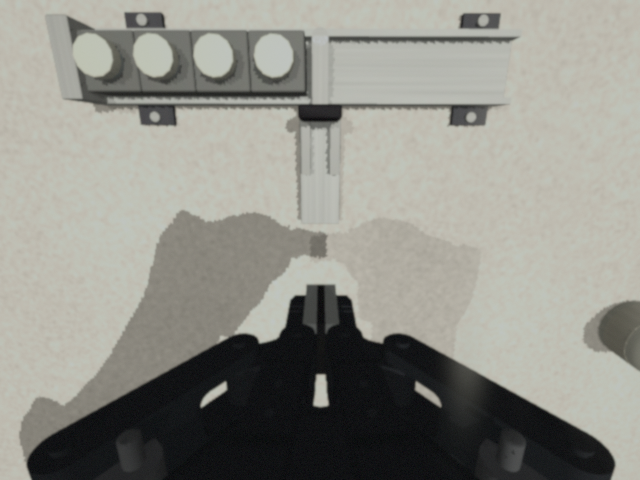

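The view shows the tab at (320,112) against the rail, the bar through the channel at column 320, the row at the stop, and the gripper clear.

```bash
python3 -c "
from workcell import *
print(job_done())"
```

```text
the job is handed in; nothing more can be done
None
```

The row of four is home against the end stop, the keeper is fully across behind it, the arm is clear, and I handed the job in at about 13 s; the hand-in returned no verdict.

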